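# Clamp a laptop battery pack in the ratchet clamp

## Robot

A 6-joint arm with a two-finger parallel gripper is mounted at the origin on the work surface. World frame = base frame: x ahead of the robot, y to its left, z up, the work surface at z = 0. Lengths are in m, angles in rad, forces in N, time in s.
With the tool pointing down it reaches from about 0.375 to 0.975 m from the base axis. Payload 3.8 kg.
Tool frame: the origin (TCP) lies on the centre line of the jaws, within the pads' length; the fingertips stand 14 mm ahead of it and the grasp point (between the pads) lies 5 mm behind it (bot.finger_overhang is the distance from the TCP to the fingertips, in m); y points along the fingers, x is the direction in which the jaws open and shut, and the axes are right-handed (so a half turn about y gives the same grasp; the last joint's range is limited). The gripper opens to 85 mm and grips with 20 to 120 N. Pads are 22 mm wide; open, the fingers measure 114 mm over their backs; the gripper's body (76 mm by 85 mm) begins 54 mm behind the grasp point. The pads swing forward as they close: fully open they stand 13 mm farther back than shut.
Start: joints at [-1.156, 0.264, 1.604, -0, 1.274, -0.037], TCP at [0.295, -0.607, 0.245] pointing down, gripper open.
Joint ranges: [-2.63, 2.63], [-0.94, 2.18], [0.31, 2.57], [-1.31, 4.45], [0, 2.66], [-2.55, 2.55]. Speed limits (rad/s): [2.57, 2.57, 3.14, 3.14, 3.14, 3.14].

## Interface

Orientations are given as a rotation vector (axis times angle).
In Python, from workcell import readout, read_camera, bot, spotter gives the robot as it stands.
- The arm moves only by the tool jog_arm, never from a script. Its argument "increments" is a list of rows, each a list of 7 numbers: the shift along the tool's x, y, z in m, then the turn, a rotation vector about the tool's x, y, z in rad, then the opening, from 0 (shut) to 1 (fully open). A call has 1 to 10 rows; each row shifts and turns the pose as measured when the row begins, along the tool's axes as they then stand; what a row does not reach is not made up. A row lasts 1/8 s, in which the tool goes at most 62.5 mm and 10.7 degrees, less where a joint would pass 70% of its speed; a pose out of reach is approached as far as the arm can. A call with a gripper value outside its range is refused whole. The fingers move at their own pace and stop on an object; "force" is the grip in N (left out, the last holds). Time passes only in rows, so rows that do not move let the fingers close. It gives the time, the measured TCP pose, the force and the opening at its end, in the units of the state.
- readout.read_state(): the state, without advancing time (a new reading comes with each control period).
- read_camera(name): name is "scene" or "top"; returns a dict with "img" (420x560x3 uint8, blue, green, red), "range_z" (420x560 float32, m along the optical axis (not along the pixel's ray), 0 where there is no reading), "fx", "fy", "cx", "cy" (pixels), "world_from_camera" (4x4, takes a point from camera to world coordinates). Camera axes: x right, y down, z forward; pixel columns grow to the right and rows downward; lengths in m; the calibration is good to about 2 mm. A picture is of the moment at which its call begins.
- bot.finish_job(): hands the job in, once; it reports no verdict.
Trained networks look in a picture, given as the dict that the camera call returned (one of the last four; its "shot" number tells which), for a name from the list of things; names that differ only in an ending like _2 or _b are one class to them, and where a whole thing is asked for, a point or a joint stands for the part that bears it (a point fixed in the world has none). Each returns a list of dicts, best first, with "p" (0 to 1); they miss things now and then, are a little off and sometimes report something else, mostly with a low value. They report only what shows in the picture. A call takes as long as a camera call. They do not tell look-alikes from the thing itself.
- spotter.masks_of(picture, thing): "mask" (420x560 bool, what is visible of it) and "location" ([column, row] in pixels, amid what is visible of it).
- spotter.spot_point(picture, thing): "location" ([column, row] in pixels: a listed point, or the origin of a listed thing).
The state is a dict: "time": time; "q": joint angles; "joint_vel": joint speeds; "joint_torque": joint torques, N m; "tool_pos": TCP position; "tcp_rot": TCP orientation; "wrist_force": force on the tool from outside, world axes, zero at the start; "torque": the same for the moment, N m; "width": opening from 0.0 (shut) to 1.0 (fully open).
Only numpy, scipy, OpenCV 4.12 (cv2) and the standard library are available. Lean on these libraries where they do the work, as an engineer would, in place of code of your own. Each camera call takes 0.05 s, during which the arm holds its last target. There are 200 camera calls.

## Task

Clamp the laptop battery pack that lies loose in the bench ratchet clamp: flip the clamp's direction selector from loosen to tighten, then swing the ratchet handle back and forth until the sprung jaw holds the pack firmly against its stop, without crushing it. Work the clamp only by its selector and handle, do not push on the jaw or the pack, leave the selector at tighten, let go at the end, and do not disturb the other things on the bench.

Things in the scene. Friction and masses are not known exactly. Their poses are not given: they have to be found in the camera images.
- clamp: Bench ratchet clamp, bolted down: aluminium plate 210 (x) x 320 (y) x 12 mm, blue gear housing with a steel ratchet head and handle, a steel jaw closing along -y, facing it a blue stop block locked somewhere (place not given). Origin on the bench, mid-plate in x, 10 mm to +y of mid-plate in y. All but wheel, head, handle and selector is lower than 68 mm above the bench.
- pivot (a point): The vertical axis of ratchet head, handle and selector, at the head's top face, 92 mm above the bench; 100 mm to +y of the clamp's origin. The head is a disc of 60 mm diameter. Its frame is parallel to the clamp's.
- grip (a point): Middle of the handle's upright red knob (22 mm diameter, foot 89 mm, top 139 mm above the bench), 120 mm from the pivot axis, on a collar of 28 mm diameter and a bar 18 mm wide. Force at the knob along its path: back stroke 1 to 3 N; closing the jaw against nothing 4 to 5.5 N, and from there 1 N more per 8 N of squeeze on the pack.
- handle (a joint): Handle angle, rad, growing clockwise from above, -0.8 to 0.8; stays where left. At 0 the knob is to the clamp's -x of the pivot. Selector at tighten: clockwise strokes close the jaw 15 mm per rad, counter-clockwise ones run free; at loosen the other way round. 18 teeth: up to 0.35 rad of a stroke is lost before it bites. The job takes 2 to 4 strokes.
- tab (a point): Middle of the yellow upright tab of the direction selector (12 x 10 mm, 24 mm tall, top 117 mm above the bench), 42 mm from the pivot axis on the side away from the knob. The black selector lever turns about the pivot axis on top of the head and is carried round by the handle.
- selector (a joint): Selector angle relative to the handle, rad, growing clockwise from above, -0.35 (loosen) to 0.35 (tighten), with stops at both ends; over 0.25 counts as tighten. At 0 the tab is opposite the knob. Stays where put; pushing the tab takes about 2 N; at its stop, from about 5 N, the handle turns with it.
- jaw: Steel moving jaw, 130 mm wide, 54 mm high, with a rubber pad on springs (5 N per mm, 12 mm travel). Frame parallel to the clamp's, origin within 8 mm of the clamp's at the start; the pad's free face is 12 mm to -y of it. Driven by the ratchet only; holds where left (up to some 40 N). Firm is 15 N or more of jaw force on the pack; over 55 N crushes it; aim for 25 N.
- pack: Battery pack to clamp, black with a grey and yellow label, 200 (x) x 50 (y) x 20 mm, 0.3 kg, lying flat and loose on the plate between jaw and stop, its length across the jaw's travel. Origin: middle of its underside. The jaw first slides it to the stop (about 2 N), then squeezes it across its 50 mm.
- spare_a: Spare battery pack, blue label, 200 x 50 x 20 mm; bystander.
- spare_b: Spare battery pack, grey label, 200 x 50 x 20 mm; bystander.
- dish: Steel dish of screws, 42 mm diameter, 16 mm tall, standing on the clamp's plate beside the housing; bystander.
- driver: Screwdriver with blue handle, 160 mm; bystander.
- flux: Amber jar, 40 mm diameter, 70 mm tall; bystander.
There are look-alikes about, which are no part of the job. Leave any orange or pink look-alike of the pack alone.

How it is judged:
On the way, in this order (a step that is already met when the one before it is completed fails the run):
1. the selector is flipped to tighten (value of joint selector above 0.25 rad), for 0.2 s.
2. the jaw squeezes the pack with more than 15 N (contact force between jaw and pack above 15 N), for 0.2 s.
At the end, for the whole second after the job is handed in: The jaw presses on the pack with 15 to 55 N; the pack lies flat (within 0.08 rad) and square (within 0.08 rad) on the plate (underside no more than 16 mm above the bench), at rest; the selector is at tighten (over 0.25 rad); the handle is at rest (contact force between jaw and pack between 15 and 55 N and value of joint selector above 0.25 rad and angle between pack's own z axis and vertical below 0.08 rad and angle between the y axis of pack and the y axis of clamp, either way round below 0.08 rad and linear speed of pack below 0.01 m/s and height (world z) of pack below 0.016 m and velocity of joint handle between -0.05 and 0.05 rad/s); the robot touches nothing.
It fails at once if the pack is crushed (jaw force over 55 N) (contact force between jaw and pack above 55 N).
It fails at once if the robot pushes on the jaw or the pack (over 3 N) (contact force between any of the fingers, the arm and jaw above 3 N or contact force between any of the fingers, the arm and pack above 3 N).
It fails at once if a bystander is moved by more than 25 mm (distance of any of spare_a, spare_b, dish, driver, flux from where it was at the start of the episode above 0.025 m).
It also fails if it takes over 72 s, if anything falls off the work surface, if the arm or the gripper's body presses on something with over 40 N, if the wrist force passes 120 N, or if a joint passes its speed limit or range.

## Working session

There is one attempt and no reset: what is moved stays moved. The work goes in short steps, Python scripts to look and compute and a tool call to move; the robot and the scene stay as the last step left them, time stands still between calls to the robot, and variables do not carry over. Pictures are saved under pics/ and viewed, about 8 in all and at most 12, crops included, and the job is handed in when it is done.

Besides the shell and the picture viewer there is one more tool, called after "Call:" by a JSON object that holds its "method" and its "body", one argument or row to a line. jog_arm: Moves the arm, as the interface text tells. Its arguments: {"type":"object","properties":{"increments":{"type":"array"},"force":{"type":"number"}},"required":["increments"]}

```bash
mkdir -p pics; ls; cat > h.py <<'E'
import numpy as np, cv2
from scipy.spatial.transform import Rotation as R
from workcell import readout, read_camera, bot, spotter
def px2w(c,uv,z=None):
    T=c["world_from_camera"]; d=np.array([(uv[0]-c["cx"])/c["fx"],(uv[1]-c["cy"])/c["fy"],1.])
    if z is None:
        r=c["range_z"][int(round(uv[1])),int(round(uv[0]))]; return T[:3,:3]@(d*r)+T[:3,3]
    w=T[:3,:3]@d; return T[:3,3]+w*(z-T[2,3])/w[2]
E
python3 - <<'E'
from h import *
s=readout.read_state(); print({k:np.round(v,3) for k,v in s.items()})
print(np.round(R.from_rotvec(s["tcp_rot"]).as_matrix(),3))
a=read_camera("scene"); b=read_camera("top")
for n,c in(("scene",a),("top",b)):
    cv2.imwrite(f"pics/{n}0.png",c["img"]); print(n,np.round(c["world_from_camera"],3).tolist(),c["fx"])
    for t,z in(("pivot",.092),("grip",.114),("tab",.105),("clamp",0),("jaw",None),("pack",.012)):
        for r in spotter.spot_point(c,t)[:2]: print(n,t,round(r["p"],2),np.round(r["location"]),np.round(px2w(c,r["location"],z),3), np.round(px2w(c,r["location"]),3))
E
```

```text
pics
{'time': np.float64(0.0), 'q': array([-1.156,  0.265,  1.605, -0.   ,  1.274, -0.037]), 'joint_vel': array([-0.002,  0.002,  0.   , -0.001,  0.001,  0.   ]), 'joint_torque': array([ 1.0000e-03, -5.1512e+01, -3.6732e+01, -0.0000e+00,  1.3000e-02,
        0.0000e+00]), 'tool_pos': array([ 0.294, -0.607,  0.244]), 'tcp_rot': array([-1.388,  0.872, -0.869]), 'wrist_force': array([-0.323,  0.14 , -0.172]), 'torque': array([0.012, 0.055, 0.013]), 'width': np.float64(0.999)}
[[ 0.437 -0.001  0.9  ]
 [-0.9    0.002  0.437]
 [-0.002 -1.     0.   ]]
scene [[-0.748, 0.391, -0.536, 1.048], [0.664, 0.426, -0.615, 0.636], [-0.012, -0.816, -0.578, 0.725], [0.0, 0.0, 0.0, 1.0]] 422.6540776214574
scene pivot 0.7 [271. 245.] [0.567 0.064 0.092] [0.571 0.069 0.098]
scene pivot 0.44 [257. 254.] [0.611 0.065 0.092] [0.625 0.083 0.112]
scene grip 0.61 [315. 219.] [0.445 0.083 0.114] [0.462 0.099 0.132]
scene tab 0.66 [257. 249.] [0.608 0.065 0.105] [0.617 0.075 0.117]
scene clamp 0.62 [242. 263.] [ 0.597 -0.015  0.   ] [0.609 0.002 0.019]
scene jaw 0.57 [241. 261.] [0.613 0.002 0.028] [0.613 0.002 0.028]
scene pack 0.94 [272. 181.] [ 0.299 -0.243  0.012] [ 0.304 -0.237  0.017]
scene pack 0.92 [226. 246.] [ 0.596 -0.083  0.012] [ 0.608 -0.065  0.03 ]
top [[0.004, -0.994, 0.113, 0.317], [-1.0, -0.006, -0.016, -0.013], [0.017, -0.113, -0.993, 1.436], [0.0, 0.0, 0.0, 1.0]] 482.9496591786964
top pivot 0.69 [233. 178.] [0.568 0.076 0.092] [0.567 0.076 0.1  ]
top grip 0.74 [225. 216.] [0.456 0.096 0.114] [0.453 0.094 0.134]
top tab 0.64 [415. 195.] [ 0.52  -0.435  0.105] [ 0.529 -0.454  0.044]
top tab 0.41 [231. 159.] [0.619 0.081 0.105] [0.616 0.08  0.119]
top clamp 0.85 [273. 175.] [ 0.594 -0.039  0.   ] [ 0.591 -0.038  0.019]
top jaw 0.78 [265. 176.] [ 0.58  -0.016  0.055] [ 0.58  -0.016  0.055]
top pack 0.75 [290. 175.] [ 0.592 -0.09   0.012] [ 0.589 -0.089  0.031]
top pack 0.72 [344. 280.] [ 0.279 -0.249  0.012] [ 0.279 -0.247  0.019]
```

View images.

View pics/scene0.png

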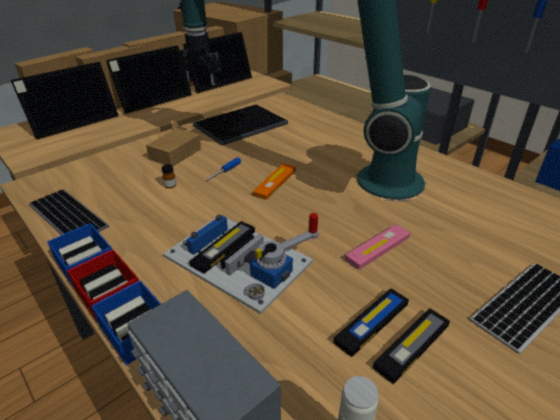

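View pics/top0.png

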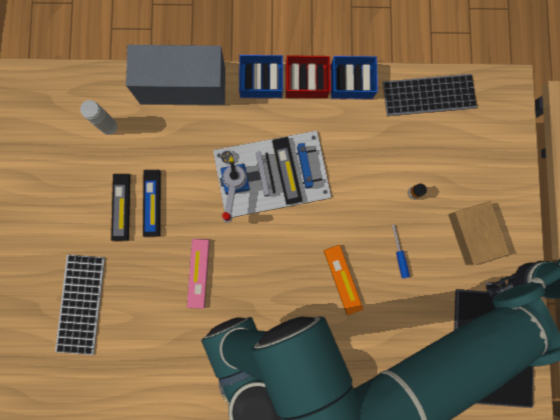

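```bash
cat >> h.py <<'E'
def cloud(c):
    v,u=np.mgrid[:420,:560]; r=c["range_z"]; P=np.stack([(u-c["cx"])/c["fx"]*r,(v-c["cy"])/c["fy"]*r,r],-1)
    T=c["world_from_camera"]; return P@T[:3,:3].T+T[:3,3]
def find(c,ctr=(.57,.08),rad=.2):
    """top-face centroids of knob (red) and tab (yellow) near the clamp"""
    P=cloud(c); h=cv2.cvtColor(c["img"],cv2.COLOR_BGR2HSV); H,S,V=h[...,0],h[...,1],h[...,2]
    near=np.hypot(P[...,0]-ctr[0],P[...,1]-ctr[1])<rad; o={}
    for n,m in(("knob",((H<6)|(H>174))&(S>150)&(V>60)&(P[...,2]>.08)),("tab",(H>20)&(H<35)&(S>130)&(V>80)&(P[...,2]>.085))):
        m=m&near; p=P[m]
        if len(p): o[n]=(len(p),np.round(np.median(p,0),4),np.round((p.min(0)+p.max(0))/2,4),np.round(p[:,2].max(),3), np.round(p[p[:,2]>p[:,2].max()-.012].mean(0),4))
    return o
E
python3 - <<'E'
from h import *
for n in("top","scene"):
    c=read_camera(n); P=cloud(c)
    for k,v in find(c).items(): print(n,k,v)
    m=(abs(P[...,2]-.012)<.006)&(c["img"].min(-1)>90)&(np.hypot(P[...,0]-.59,P[...,1]+.02)<.25)
    if n=="top":
        hs=spotter.masks_of(c,"clamp")[0]; print(hs["p"],hs["mask"].sum())
        m=hs["mask"]&(P[...,2]>.006)&(P[...,2]<.018)
    else: 
        hs=spotter.masks_of(c,"clamp")[0]; m=hs["mask"]&(P[...,2]>.006)&(P[...,2]<.018)
    r=cv2.minAreaRect(P[m][:,:2].astype(np.float32)); print(n,"plate",m.sum(),r)
    d=(P[...,2]>.083)&(P[...,2]<.100)&(np.hypot(P[...,0]-.57,P[...,1]-.075)<.045)
    print("head",d.sum(),cv2.minEnclosingCircle(P[d][:,:2].astype(np.float32)))
    img=cv2.resize(c["img"][120:230,190:350] if n=="top" else c["img"][190:320,150:340],None,fx=4.2,fy=4.2,interpolation=cv2.INTER_CUBIC); cv2.imwrite(f"pics/{n}1.png",img)
    j=(P[...,2]>.045)&(P[...,2]<.063)&(np.hypot(P[...,0]-.59,P[...,1]+.04)<.14)
    print("highs",d.sum())
E
```

```text
top knob (42, array([0.4538, 0.0898, 0.1385]), array([0.455 , 0.0898, 0.1376]), np.float64(0.144), array([0.4543, 0.0901, 0.1383]))
top tab (15, array([0.6143, 0.08  , 0.1175]), array([0.616 , 0.0793, 0.1106]), np.float64(0.124), array([0.6151, 0.0792, 0.1177]))
0.6 6138
top plate 4004 ((0.5960052013397217, -0.03587721288204193), (0.21217092871665955, 0.3200364112854004), 11.676495552062988)
head 367 ((0.5706968307495117, 0.07821013033390045), 0.04455351084470749)
highs 367
scene knob (135, array([0.4635, 0.096 , 0.1222]), array([0.4603, 0.0915, 0.1154]), np.float64(0.14), array([0.4607, 0.0929, 0.1351]))
scene tab (35, array([0.6187, 0.0816, 0.1124]), array([0.6181, 0.0792, 0.1075]), np.float64(0.118), array([0.6187, 0.0806, 0.1139]))
scene plate 2789 ((0.5992363095283508, -0.03592042624950409), (0.2131088227033615, 0.32402920722961426), 11.179788589477539)
head 435 ((0.5684477686882019, 0.07812871783971786), 0.04360855743288994)
highs 435
```

View pics/top1.png

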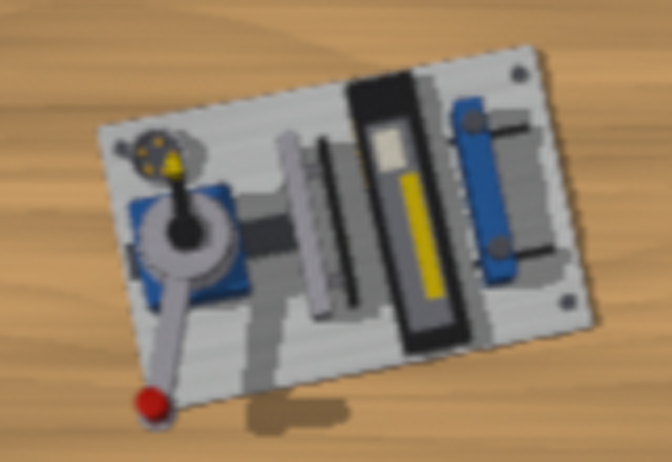

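The top crop shows the knob at the lower left and the yellow tab above the head. The selector is at loosen (-0.35), the handle is at about +0.36, and the clamp yaw is about 0.2 rad. The measured radii (knob 119.5 mm, tab 42 mm) agree with the given sizes. The tool's y axis points down, so I'll move toward the tab's +y side.

Call:
{"method": "jog_arm", "body": {
  "increments": [
    [-0.038,0,0.046,0,0,0,0],
    [-0.038,0,0.046,0,0,0,0],
    [-0.038,0,0.046,0,0,0,0],
    [-0.038,0,0.046,0,0,0,0],
    [-0.038,0,0.046,0,0,0,0],
    [-0.038,0,0.046,0,0,0,0],
    [-0.038,0,0.046,0,0,0,0],
    [-0.038,0,0.046,0,0,0,0],
    [-0.038,0,0.046,0,0,0,0],
    [-0.038,0,0.046,0,0,0,0]
  ]
}}

```text
time: 2.15
tool_pos: [0.5505, -0.054, 0.2469]
tcp_rot: [-1.386, 0.87, -0.885]
wrist_force: [0.3, -0.6, -0.8]
width: -0.002
```

```bash
cat >> h.py <<'E'
PIV=np.array([.575,.072]); YAW=.2
def pose():
    s=readout.read_state(); M=R.from_rotvec(s["tcp_rot"]).as_matrix(); return s,np.array(s["tool_pos"]),M
def plan(x,y,z,psi):
    """jog (tool axes) from here to TCP (x,y,z), tool z at heading psi deg"""
    s,p,M=pose(); d=M.T@(np.array([x,y,z])-p); now=np.degrees(np.arctan2(M[1,2],M[0,2]))
    X=R.from_euler("z",psi,degrees=True).as_matrix()@np.array([[0,0,1],[-1,0,0],[0,-1,0]])
    print("t",round(float(s["time"]),2),"pos",np.round(p,4),"psi",round(now,1),"w",round(float(s["width"]),2),"F",np.round(s["wrist_force"],1),"q6",round(float(s["q"][5]),2))
    print("shift",np.round(d,4),"turn",np.round(R.from_matrix(M.T@X).as_rotvec(),3))
E
python3 -c "
from h import *
plan(.614,.110,.2,5)"
```

```text
t 2.15 pos [ 0.5505 -0.054   0.2469] psi 25.4 w -0.0 F [ 0.3 -0.6 -0.8] q6 0.99
shift [-0.1214  0.0466  0.1274] turn [-0.006  0.355  0.007]
```

Call:
{"method": "jog_arm", "body": {
  "increments": [
    [-0.04,0,0.042,0,0,0,0],
    [-0.04,0,0.042,0,0,0,0],
    [-0.04,0,0.042,0,0,0,0],
    [0,0.02,0,0,0.18,0,0],
    [0,0.02,0,0,0.18,0,0],
    [0,0,0,0,0,0,0]
  ]
}}

```text
time: 2.9
tool_pos: [0.617, 0.1203, 0.2074]
tcp_rot: [-1.241, 1.137, -1.158]
wrist_force: [0.7, -0.7, -0.5]
width: 0.004
```

```bash
python3 -c "
from h import *
plan(.614,.110,.118,5)
c=read_camera('scene'); print(find(c)); cv2.imwrite('pics/s2.png',cv2.resize(c['img'][150:320,150:370],None,fx=3.4,fy=3.4,interpolation=cv2.INTER_CUBIC))"
```

```text
t 2.9 pos [0.617  0.1203 0.2074] psi 4.7 w 0.0 F [ 0.7 -0.7 -0.5] q6 1.65
shift [ 0.0095  0.0894 -0.005 ] turn [-0.012 -0.005  0.005]
{'knob': (136, array([0.4635, 0.0954, 0.1208]), array([0.4596, 0.0911, 0.1161]), np.float64(0.139), array([0.461 , 0.0931, 0.135 ])), 'tab': (45, array([0.6194, 0.0816, 0.1104]), array([0.6149, 0.0786, 0.1071]), np.float64(0.118), array([0.619 , 0.0805, 0.1135]))}
```

View pics/s2.png

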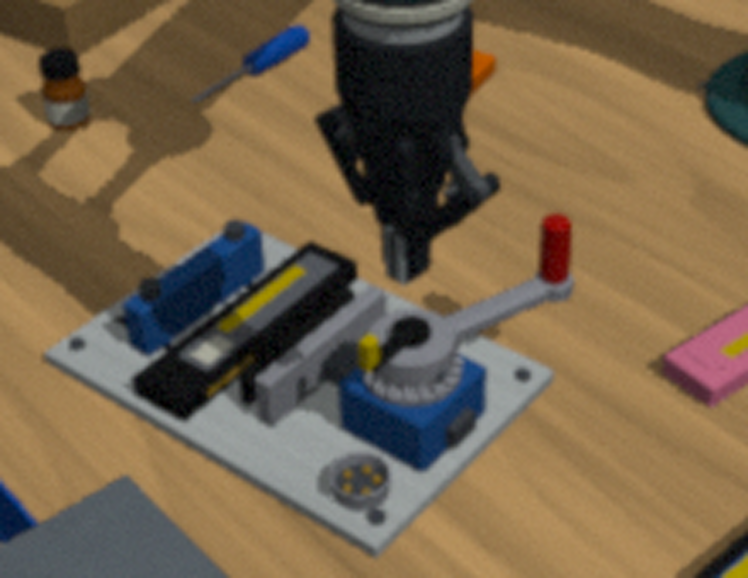

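The view shows the closed gripper above the clamp, with the tab (370,350) free on the near side. I'll descend on its +y side, now about 40 mm clear.

Call:
{"method": "jog_arm", "body": {
  "increments": [
    [0,0.03,0,0,0,0,0],
    [0,0.03,0,0,0,0,0],
    [0,0.027,0,0,0,0,0],
    [0,0,0,0,0,0,0]
  ]
}}

```text
time: 3.45
tool_pos: [0.6234, 0.1189, 0.1266]
tcp_rot: [-1.236, 1.12, -1.154]
wrist_force: [-0.0, -0.5, -0.5]
width: 0.002
```

```bash
python3 -c "
from h import *
plan(.616,.110,.118,5)
plan(.6206,.0706,.118,-25)"
```

```text
t 3.45 pos [0.6234 0.1189 0.1266] psi 5.4 w 0.0 F [-0.  -0.5 -0.5] q6 1.63
shift [ 0.0081  0.0084 -0.0084] turn [-0.025  0.006  0.004]
t 3.45 pos [0.6234 0.1189 0.1266] psi 5.4 w 0.0 F [-0.  -0.5 -0.5] q6 1.63
shift [ 0.0478  0.0086 -0.0075] turn [-0.025  0.53  -0.002]
```

Call:
{"method": "jog_arm", "body": {
  "increments": [
    [0.006,0.008,-0.006,0,0,0,0],
    [0.008,0,0,-0.02,0.09,0,0],
    [0.008,0,0,0,0.09,0,0],
    [0.008,0,0,0,0.09,0,0],
    [0,0,0,0,0,0,0]
  ]
}}

```text
time: 4.08
tool_pos: [0.6225, 0.0864, 0.1269]
tcp_rot: [-1.105, 1.327, -1.349]
wrist_force: [-0.9, 0.0, 0.7]
width: -0.003
```

```bash
python3 -c "
from h import *
plan(.6206,.0706,.118,-25)
c=read_camera('top'); print(find(c))"
```

```text
t 4.08 pos [0.6225 0.0864 0.1269] psi -10.3 w -0.0 F [-0.9  0.   0.7] q6 1.85
shift [0.0159 0.0089 0.0008] turn [-0.017  0.256 -0.004]
{'tab': (8, array([0.6126, 0.0728, 0.1172]), array([0.6125, 0.0731, 0.1204]), np.float64(0.129), array([0.6119, 0.0726, 0.1202]))}
```

Call:
{"method": "jog_arm", "body": {
  "increments": [
    [-0.004,0.006,0,0,0,0,0],
    [0,0.006,0,0,0,0,0],
    [0,0,0,0,0,0,0]
  ]
}}

```text
time: 4.5
tool_pos: [0.6257, 0.0907, 0.1254]
tcp_rot: [-1.105, 1.318, -1.348]
wrist_force: [-0.2, 0.4, -0.8]
width: 0.002
```

```bash
python3 -c "
from h import *
plan(.6206,.0706,.118,-25)"
```

```text
t 4.5 pos [0.6257 0.0907 0.1254] psi -10.0 w 0.0 F [-0.2  0.4 -0.8] q6 1.86
shift [ 0.0207  0.0073 -0.0017] turn [-0.023  0.262 -0.005]
```

Call:
{"method": "jog_arm", "body": {
  "increments": [
    [0,0.014,0,-0.02,0,0,0]
  ]
}}

```text
time: 4.62
tool_pos: [0.6293, 0.0916, 0.1166]
tcp_rot: [-1.112, 1.328, -1.338]
wrist_force: [2.0, 1.2, 2.5]
width: 0.002
```

Call:
{"method": "jog_arm", "body": {
  "increments": [
    [0,0,0,0,0,0,0]
  ]
}}

```text
time: 4.75
tool_pos: [0.6291, 0.0921, 0.1162]
tcp_rot: [-1.113, 1.327, -1.336]
wrist_force: [0.4, 0.0, 0.1]
width: 0.001
```

Call:
{"method": "jog_arm", "body": {
  "increments": [
    [0.014,0,-0.006,0,0.14,0,0],
    [0.014,0,-0.002,0,0.14,0,0],
    [0,0,0,0,0,0,0]
  ]
}}

```text
time: 5.12
tool_pos: [0.6175, 0.0692, 0.1169]
tcp_rot: [-0.938, 1.526, -1.535]
wrist_force: [-0.6, -0.2, 0.3]
width: 0.0
```

```bash
python3 -c "
from h import *
plan(.6206,.0706,.118,-25)
c=read_camera('top'); print(find(c));c=read_camera('scene'); print(find(c))"
```

```text
t 5.12 pos [0.6175 0.0692 0.1169] psi -26.1 w 0.0 F [-0.6 -0.2  0.3] q6 2.09
shift [-0.0027 -0.001   0.0022] turn [-0.015 -0.018 -0.013]
{}
{'knob': (140, array([0.4669, 0.1112, 0.1209]), array([0.4637, 0.107 , 0.1157]), np.float64(0.139), array([0.4643, 0.109 , 0.1346]))}
```

Call:
{"method": "jog_arm", "body": {
  "increments": [
    [-0.012,0,0,0,0,0,0],
    [0,-0.05,0,0,0,0,0],
    [0,-0.05,0,0,0,0,0],
    [-0.06,0,0,0,-0.1,0,0.45],
    [-0.06,0,0,0,0,0,0.45],
    [0,0,0,0,0,0,0.45]
  ]
}}

```text
time: 5.98
tool_pos: [0.6693, 0.1976, 0.2203]
tcp_rot: [-1.009, 1.449, -1.457]
wrist_force: [0.6, -1.8, -0.5]
width: 0.45
```

```bash
python3 -c "
from h import *
plan(.46,.11,.2,-15)
for n in('top','scene'):
    c=read_camera(n); print(find(c))
cv2.imwrite('pics/s3.png',cv2.resize(c['img'][190:320,150:350],None,fx=3.6,fy=3.6,interpolation=cv2.INTER_CUBIC))"
```

```text
t 5.97 pos [0.6693 0.1976 0.2203] psi -19.6 w 0.45 F [ 0.6 -1.8 -0.5] q6 2.16
shift [ 0.1531  0.0163 -0.168 ] turn [-0.014 -0.081 -0.011]
{'knob': (45, array([0.4586, 0.1061, 0.1389]), array([0.4583, 0.1061, 0.138 ]), np.float64(0.145), array([0.4578, 0.1062, 0.1392])), 'tab': (15, array([0.607 , 0.0493, 0.1155]), array([0.6076, 0.0482, 0.114 ]), np.float64(0.12), array([0.6067, 0.0478, 0.1164]))}
{'knob': (137, array([0.4672, 0.1118, 0.1212]), array([0.463 , 0.1083, 0.1161]), np.float64(0.14), array([0.4648, 0.1094, 0.1349])), 'tab': (43, array([0.612 , 0.0497, 0.1105]), array([0.6105, 0.0479, 0.1074]), np.float64(0.117), array([0.6113, 0.0489, 0.1123]))}
```

View pics/s3.png

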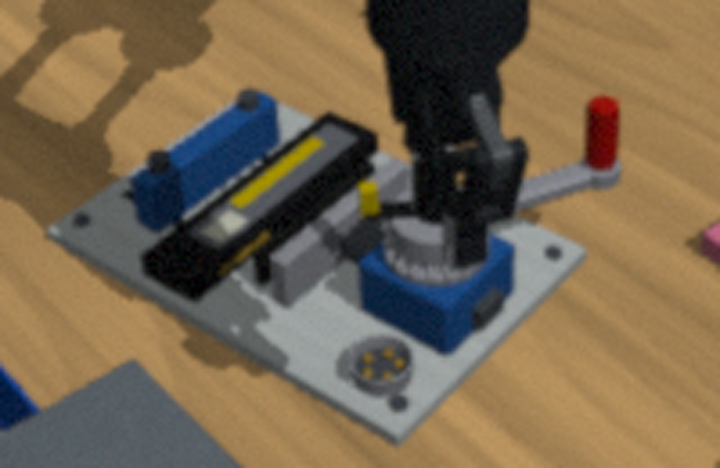

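The selector now reads about +0.32 (at its stop) and the handle about 0.50. The pack is untouched. Next I'll go over to the knob.

Call:
{"method": "jog_arm", "body": {
  "increments": [
    [0.038,0,-0.042,0,-0.08,0,0.45],
    [0.038,0,-0.044,0,0,0,0.45],
    [0.038,0,-0.044,0,0,0,0.45],
    [0.038,0,-0.044,0,0,0,0.45],
    [0,0,0,0,0,0,0.45]
  ]
}}

```text
time: 6.7
tool_pos: [0.448, 0.0898, 0.2099]
tcp_rot: [-1.07, 1.398, -1.403]
wrist_force: [0.6, 1.1, -0.3]
width: 0.447
```

```bash
python3 -c "
from h import *
plan(.46,.1075,.2,-17)"
```

```text
t 6.7 pos [0.448  0.0898 0.2099] psi -15.1 w 0.45 F [ 0.6  1.1 -0.3] q6 1.98
shift [-0.0202  0.0099  0.007 ] turn [-0.003  0.033 -0.   ]
```

Call:
{"method": "jog_arm", "body": {
  "increments": [
    [-0.02,0.01,0.007,0,0.03,0,0.5],
    [0,0,0,0,0,0,0.5]
  ]
}}

```text
time: 6.95
tool_pos: [0.4599, 0.1058, 0.2003]
tcp_rot: [-1.05, 1.42, -1.427]
wrist_force: [0.4, 0.1, 0.9]
width: 0.495
```

```bash
python3 -c "
from h import *
plan(.46,.1075,.117,-17)"
```

```text
t 6.95 pos [0.4599 0.1058 0.2003] psi -17.0 w 0.5 F [0.4 0.1 0.9] q6 2.04
shift [-0.0016  0.0833 -0.0009] turn [-0.005 -0.    -0.001]
```

Call:
{"method": "jog_arm", "body": {
  "increments": [
    [-0.001,0.04,0,0,0,0,0.5],
    [0,0.043,0,0,0,0,0.5],
    [0,0,0,0,0,0,0.36],
    [0,0,0,0,0,0,0.36]
  ]
}}

```text
time: 7.45
tool_pos: [0.4651, 0.1055, 0.1195]
tcp_rot: [-1.046, 1.414, -1.428]
wrist_force: [0.6, 0.2, -0.0]
width: 0.362
```

```bash
python3 -c "
from h import *
plan(.46,.1075,.117,-17)
for n in('top','scene'):
    c=read_camera(n); print(find(c))
cv2.imwrite('pics/s4.png',cv2.resize(c['img'][150:300,220:400],None,fx=3.6,fy=3.6,interpolation=cv2.INTER_CUBIC))"
```

```text
t 7.45 pos [0.4651 0.1055 0.1195] psi -16.9 w 0.36 F [ 0.6  0.2 -0. ] q6 2.04
shift [-0.0004  0.0025 -0.0055] turn [-0.011  0.001 -0.002]
{'tab': (15, array([0.6063, 0.0494, 0.1174]), array([0.607 , 0.0483, 0.1102]), np.float64(0.121), array([0.6065, 0.0478, 0.1173]))}
{'knob': (6, array([0.4706, 0.1028, 0.137 ]), array([0.4685, 0.1021, 0.1178]), np.float64(0.138), array([0.4684, 0.1017, 0.1374])), 'tab': (42, array([0.6125, 0.05  , 0.1097]), array([0.6116, 0.0474, 0.1078]), np.float64(0.118), array([0.6118, 0.0491, 0.113 ]))}
```

View pics/s4.png

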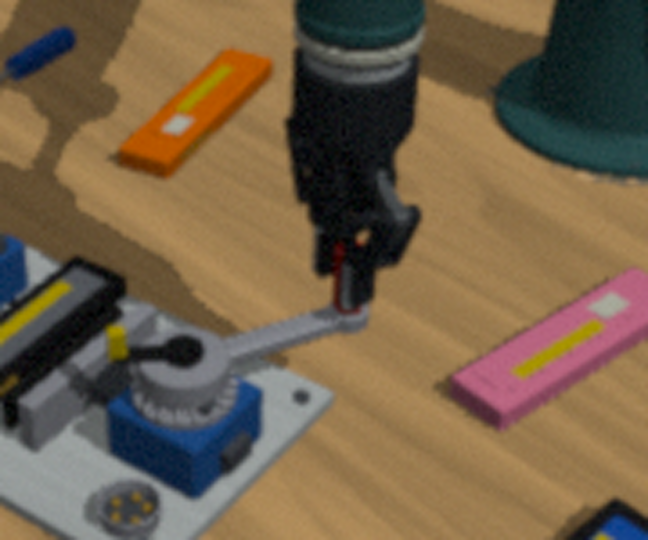

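The knob is between the fingers (345,280 in the crop). Next is the free back stroke, counter-clockwise, which is tool +x.

Call:
{"method": "jog_arm", "body": {
  "increments": [
    [0.016,0.001,0.0,0,-0.14,0,0.36],
    [0.0167,0,0.001,0,-0.14,0,0.36],
    [0.0167,0,0.001,0,-0.14,0,0.36],
    [0.0167,0,0.001,0,-0.14,0,0.36],
    [0.0167,0,0.001,0,-0.14,0,0.36]
  ]
}}

```text
time: 8.18
tool_pos: [0.4724, 0.0264, 0.1264]
tcp_rot: [-1.365, 0.872, -0.899]
wrist_force: [-0.9, 3.1, -2.6]
width: 0.359
```

```bash
cat >> h.py <<'E'
def arc(h):
    """tool's handle-angle and radius now, then jog to handle angle h on the arc"""
    s,p,M=pose(); r=p[:2]-PIV; a=np.pi+YAW-np.arctan2(r[1],r[0]); a=(a+np.pi)%(2*np.pi)-np.pi
    f=np.array(s["wrist_force"]); t=np.array([np.sin(YAW+np.pi-a),-np.cos(YAW+np.pi-a)])
    print("handle~",round(a,3),"rad",round(np.hypot(*r),4),"Ftan(cw+)",round(f[:2]@t,2))
    k=np.pi+YAW-h; plan(*(PIV+.12*np.array([np.cos(k),np.sin(k)])),.117,np.degrees(YAW-h))
E
python3 -c "
from h import *
arc(-.6)"
```

```text
handle~ -0.218 rad 0.1123 Ftan(cw+) 3.17
t 8.18 pos [0.4724 0.0264 0.1264] psi 24.6 w 0.36 F [-0.9  3.1 -2.6] q6 1.14
shift [0.0447 0.0096 0.0002] turn [-0.022 -0.371  0.009]
```

Call:
{"method": "jog_arm", "body": {
  "increments": [
    [0.0167,0.006,-0.004,-0.02,-0.13,0,0.36],
    [0.0167,0.003,0,0,-0.13,0,0.36],
    [0.0167,0.003,0,0,-0.13,0,0.36]
  ]
}}

```text
time: 8.55
tool_pos: [0.4992, -0.0176, 0.1208]
tcp_rot: [-1.489, 0.568, -0.588]
wrist_force: [-0.3, 2.6, 1.0]
width: 0.362
```

```bash
python3 -c "
from h import *
arc(-.7)"
```

```text
handle~ -0.668 rad 0.1174 Ftan(cw+) 1.87
t 8.55 pos [ 0.4992 -0.0176  0.1208] psi 47.6 w 0.36 F [-0.3  2.6  1. ] q6 0.66
shift [ 0.0039  0.0038 -0.0025] turn [-0.007 -0.069  0.011]
```

Call:
{"method": "jog_arm", "body": {
  "increments": [
    [-0.0167,0.003,0,0,0.1,0,0.36],
    [-0.0167,0.002,0.001,0,0.14,0,0.36],
    [-0.0167,0.002,0.001,0,0.14,0,0.36],
    [-0.0167,0.002,0.001,0,0.14,0,0.36],
    [-0.0167,0.002,0.001,0,0.14,0,0.36]
  ]
}}

```text
time: 9.18
tool_pos: [0.4671, 0.0441, 0.12]
tcp_rot: [-1.27, 1.062, -1.126]
wrist_force: [-2.7, -7.9, 3.3]
width: 0.359
```

```bash
python3 -c "
from h import *
arc(.2)"
```

```text
handle~ -0.053 rad 0.1115 Ftan(cw+) -6.99
t 9.18 pos [0.4671 0.0441 0.12  ] psi 8.8 w 0.36 F [-2.7 -7.9  3.3] q6 1.49
shift [-0.0295  0.0021 -0.0077] turn [-0.032  0.153  0.022]
```

Call:
{"method": "jog_arm", "body": {
  "increments": [
    [-0.0167,0.002,-0.006,-0.02,0.12,0,0.36],
    [-0.0167,0.002,0,0,0.12,0,0.36],
    [-0.0167,0.002,0,0,0.12,0,0.36],
    [0,0,0,0,0,0,0.36]
  ]
}}

```text
time: 9.68
tool_pos: [0.4633, 0.0905, 0.1205]
tcp_rot: [-1.1, 1.333, -1.398]
wrist_force: [-0.3, -0.6, -0.7]
width: 0.361
```

```bash
python3 -c "
from h import *
arc(.7)"
```

```text
handle~ 0.365 rad 0.1132 Ftan(cw+) -0.66
t 9.68 pos [0.4633 0.0905 0.1205] psi -12.3 w 0.36 F [-0.3 -0.6 -0.7] q6 1.97
shift [-0.0395  0.0025 -0.0021] turn [-0.032  0.285  0.019]
```

Call:
{"method": "jog_arm", "body": {
  "increments": [
    [-0.0167,0.002,-0.003,-0.02,0.11,0,0.36],
    [-0.0167,0.002,0,0,0.11,0,0.36],
    [-0.012,0.002,0,0,0.08,0,0.36]
  ]
}}

```text
time: 10.05
tool_pos: [0.4761, 0.1306, 0.1182]
tcp_rot: [-0.928, 1.554, -1.608]
wrist_force: [-4.1, -5.7, 4.6]
width: 0.361
```

```bash
python3 -c "
from h import *
arc(.3)
c=read_camera('top'); print(find(c)); P=cloud(c)
c2=np.array([np.cos(YAW),np.sin(YAW)]); y2=np.array([-c2[1],c2[0]]); O=np.array([.597,-.036])+.01*y2
D=P[...,:2]-O; X=D@c2; Y=D@y2
# profile of height along clamp y for X in [-.08..-.05] and [.03..0.06]
for x0 in(-.05,.05):
    m=abs(X-x0)<.012
    b=np.arange(-.15,.06,.004); print(x0,[(round(float(v)*1000),int(1000*np.median(P[...,2][m&(abs(Y-v)<.002)]))) for v in b if (m&(abs(Y-v)<.002)).any()])
cv2.imwrite('pics/t5.png',cv2.resize(c['img'][120:230,190:350],None,fx=4.2,fy=4.2,interpolation=cv2.INTER_CUBIC))"
```

```text
handle~ 0.735 rad 0.1149 Ftan(cw+) -6.98
t 10.05 pos [0.4761 0.1306 0.1182] psi -29.6 w 0.36 F [-4.1 -5.7  4.6] q6 2.35
shift [0.0507 0.0025 0.0051] turn [-0.016 -0.416  0.027]
{'tab': (15, array([0.6009, 0.0411, 0.1173]), array([0.6015, 0.0427, 0.1106]), np.float64(0.122), array([0.601 , 0.0416, 0.1176]))}
-0.05 [(-150, 11), (-146, 12), (-142, 13), (-138, 13), (-134, 13), (-130, 11), (-126, 12), (-118, 55), (-114, 60), (-110, 64), (-106, 63), (-102, 58), (-98, 33), (-94, 13), (-90, 14), (-86, 13), (-82, 22), (-78, 28), (-74, 32), (-70, 31), (-66, 32), (-62, 32), (-58, 34), (-54, 32), (-50, 31), (-46, 31), (-42, 32), (-38, 33), (-34, 32), (-30, 34), (-26, 42), (-22, 38), (-18, 14), (-14, 15), (-10, 52), (-6, 54), (-2, 56), (2, 52), (6, 23), (10, 14), (14, 12), (18, 9), (22, 12), (26, 14), (30, 11), (34, 13), (38, 13), (42, 11), (46, 13), (50, 13), (54, 12), (58, 12)]
0.05 [(-150, 12), (-146, 12), (-142, 13), (-138, 11), (-134, 12), (-130, 14), (-126, 10), (-118, 55), (-114, 64), (-110, 66), (-106, 63), (-102, 58), (-98, 40), (-94, 12), (-90, 11), (-86, 12), (-82, 12), (-78, 31), (-74, 30), (-70, 33), (-66, 32), (-62, 33), (-58, 34), (-54, 31), (-50, 35), (-46, 30), (-42, 33), (-38, 32), (-34, 31), (-30, 42), (-26, 42), (-22, 39), (-18, 12), (-14, 13), (-10, 51), (-6, 54), (-2, 53), (2, 55), (6, 17), (10, 13), (14, 12), (18, 10), (22, 13), (26, 10), (30, 12), (34, 11), (38, 12), (42, 10), (46, 12), (50, 13), (54, 13), (58, 12)]
```

View pics/t5.png

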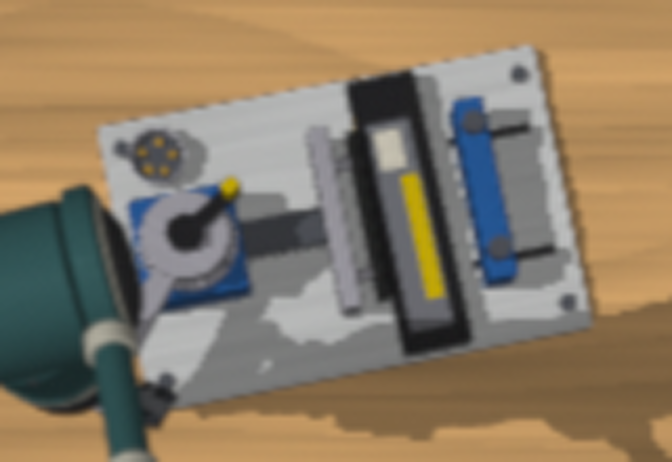

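The jaw has closed to the pack's edge: the pad lies at the pack's left side at (365,210). About 17 mm remains from pack to stop, so I'll take another back stroke.

Call:
{"method": "jog_arm", "body": {
  "increments": [
    [0.0167,0.001,-0.003,0,-0.12,0,0.36],
    [0.0167,0.002,-0.001,0,-0.13,0,0.36],
    [0.0167,0.002,-0.001,0,-0.13,0,0.36],
    [0.0167,0.002,-0.001,0,-0.13,0,0.36],
    [0.0167,0.002,-0.001,0,-0.13,0,0.36],
    [0.0167,0.002,-0.001,0,-0.13,0,0.36]
  ]
}}

```text
time: 10.85
tool_pos: [0.4615, 0.0386, 0.1188]
tcp_rot: [-1.327, 0.958, -1.021]
wrist_force: [0.8, 1.2, -0.1]
width: 0.356
```

```bash
python3 -c "
from h import *
arc(-.7)"
```

```text
handle~ -0.086 rad 0.1183 Ftan(cw+) 0.89
t 10.85 pos [0.4615 0.0386 0.1188] psi 16.8 w 0.36 F [ 0.8  1.2 -0.1] q6 1.33
shift [0.0692 0.0042 0.0196] turn [-0.019 -0.606  0.034]
```

Call:
{"method": "jog_arm", "body": {
  "increments": [
    [0.0167,0.002,0,-0.02,-0.14,0.03,0.36],
    [0.0167,0.002,0,0,-0.14,0,0.36],
    [0.0167,0.002,0,0,-0.14,0,0.36],
    [0.0167,0.002,0,0,-0.14,0,0.36],
    [0.008,0.002,0,0,-0.05,0,0.36]
  ]
}}

```text
time: 11.48
tool_pos: [0.5046, -0.026, 0.1153]
tcp_rot: [-1.498, 0.486, -0.505]
wrist_force: [-2.2, 0.8, 1.1]
width: 0.36
```

```bash
python3 -c "
from h import *
arc(-.78)"
```

```text
handle~ -0.748 rad 0.1207 Ftan(cw+) 2.24
t 11.47 pos [ 0.5046 -0.026   0.1153] psi 53.7 w 0.36 F [-2.2  0.8  1.1] q6 0.52
shift [ 0.0038 -0.0016  0.0008] turn [-0.017 -0.044  0.007]
```

Call:
{"method": "jog_arm", "body": {
  "increments": [
    [-0.0167,0.001,0,0,0.1,0,0.36],
    [-0.0167,0.002,-0.001,0,0.13,0,0.36],
    [-0.0167,0.002,-0.001,0,0.13,0,0.36],
    [-0.0167,0.002,-0.001,0,0.13,0,0.36],
    [-0.0167,0.002,-0.001,0,0.13,0,0.36],
    [-0.0167,0.002,-0.001,0,0.13,0,0.36]
  ]
}}

```text
time: 12.22
tool_pos: [0.4592, 0.0423, 0.1155]
tcp_rot: [-1.252, 1.034, -1.107]
wrist_force: [-0.3, -6.6, 4.7]
width: 0.36
```

```bash
python3 -c "
from h import *
arc(.2)"
```

```text
handle~ -0.051 rad 0.1196 Ftan(cw+) -6.36
t 12.22 pos [0.4592 0.0423 0.1155] psi 10.3 w 0.36 F [-0.3 -6.6  4.7] q6 1.43
shift [-0.0299 -0.0018  0.0013] turn [-0.056  0.179  0.006]
```

Call:
{"method": "jog_arm", "body": {
  "increments": [
    [-0.0167,0,0,-0.04,0.12,0,0.36],
    [-0.0167,0.001,0,0,0.13,0,0.36],
    [-0.0167,0.001,0,0,0.13,0,0.36]
  ]
}}

```text
time: 12.6
tool_pos: [0.4563, 0.0879, 0.1159]
tcp_rot: [-1.1, 1.338, -1.376]
wrist_force: [-3.4, -6.4, 3.9]
width: 0.361
```

```bash
python3 -c "
from h import *
arc(.5)"
```

```text
handle~ 0.333 rad 0.1197 Ftan(cw+) -6.75
t 12.6 pos [0.4563 0.0879 0.1159] psi -11.7 w 0.36 F [-3.4 -6.4  3.9] q6 1.93
shift [-0.02   -0.0013  0.    ] turn [-0.021  0.096  0.009]
```

Call:
{"method": "jog_arm", "body": {
  "increments": [
    [-0.0167,0,0,-0.02,0.12,0,0.36]
  ]
}}

```text
time: 12.72
tool_pos: [0.4587, 0.103, 0.116]
tcp_rot: [-1.047, 1.44, -1.453]
wrist_force: [-1.6, -5.6, -3.4]
width: 0.358
```

Call:
{"method": "jog_arm", "body": {
  "increments": [
    [-0.0167,0,0,0,0.12,0,0.36]
  ]
}}

```text
time: 12.85
tool_pos: [0.4632, 0.1175, 0.116]
tcp_rot: [-0.977, 1.524, -1.54]
wrist_force: [-1.7, -7.0, -1.8]
width: 0.36
```

```bash
cat >> h.py <<'E'
def prof():
    c=read_camera('top'); P=cloud(c)
    c2=np.array([np.cos(YAW),np.sin(YAW)]); y2=np.array([-c2[1],c2[0]]); O=np.array([.597,-.036])+.01*y2
    D=P[...,:2]-O; X=D@c2; Y=D@y2; o=[]
    for v in np.arange(-.13,.0,.004):
        m=(abs(X)<.06)&(abs(Y-v)<.002); o.append((int(round(v*1000)),int(1000*np.median(P[...,2][m])) if m.any() else 0))
    print(o); return c
E
python3 -c "
from h import *
arc(.7); prof()"
```

```text
handle~ 0.586 rad 0.1207 Ftan(cw+) -7.16
t 12.85 pos [0.4632 0.1175 0.116 ] psi -25.5 w 0.36 F [-1.7 -7.  -1.8] q6 2.23
shift [-0.0137 -0.0012  0.0007] turn [-0.001  0.055  0.014]
[(-130, 12), (-126, 13), (-122, 0), (-118, 56), (-114, 58), (-110, 59), (-106, 58), (-102, 57), (-98, 46), (-94, 31), (-90, 32), (-86, 32), (-82, 33), (-78, 33), (-74, 34), (-70, 33), (-66, 33), (-62, 32), (-58, 32), (-54, 31), (-50, 32), (-46, 42), (-42, 43), (-38, 16), (-34, 13), (-30, 14), (-26, 54), (-22, 54), (-18, 55), (-14, 46), (-10, 13), (-6, 14), (-2, 13)]
```

Call:
{"method": "jog_arm", "body": {
  "increments": [
    [-0.0167,0,0.001,0,0.1,0,0.36]
  ]
}}

```text
time: 13.02
tool_pos: [0.4697, 0.132, 0.1158]
tcp_rot: [-0.914, 1.597, -1.612]
wrist_force: [-7.8, -5.4, 3.8]
width: 0.364
```

```bash
python3 -c "
from h import *
arc(-.7); prof()"
```

```text
handle~ 0.718 rad 0.1212 Ftan(cw+) -8.57
t 13.03 pos [0.4697 0.132  0.1158] psi -31.4 w 0.36 F [-7.8 -5.4  3.8] q6 2.36
shift [0.1155 0.0007 0.1065] turn [ 0.013 -1.448  0.014]
[(-130, 12), (-126, 12), (-122, 48), (-118, 57), (-114, 58), (-110, 58), (-106, 58), (-102, 58), (-98, 46), (-94, 31), (-90, 31), (-86, 32), (-82, 33), (-78, 32), (-74, 34), (-70, 33), (-66, 32), (-62, 32), (-58, 32), (-54, 32), (-50, 32), (-46, 43), (-42, 42), (-38, 15), (-34, 13), (-30, 51), (-26, 53), (-22, 54), (-18, 54), (-14, 24), (-10, 13), (-6, 13), (-2, 13)]
```

Force rose to 8.6 N against about 6.8 N free, and the pack is at the stop, so the squeeze is starting. I'll take a back stroke, then finish in small steps.

Call:
{"method": "jog_arm", "body": {
  "increments": [
    [0.0167,0,0,0,-0.12,0,0.36],
    [0.0167,0.001,0,0,-0.13,0,0.36],
    [0.0167,0.001,0,0,-0.13,0,0.36],
    [0.0167,0.001,0,0,-0.13,0,0.36],
    [0.0167,0.001,0,0,-0.13,0,0.36],
    [0.0167,0.001,0,0,-0.13,0,0.36],
    [0.0167,0.001,0,0,-0.13,0,0.36],
    [0,0,0,0,0,0,0.36]
  ]
}}

```text
time: 14.08
tool_pos: [0.4635, 0.0213, 0.1195]
tcp_rot: [-1.363, 0.892, -0.917]
wrist_force: [-0.0, 0.2, -0.7]
width: 0.358
```

```bash
cat >> h.py <<'E'
def jaw():
    c=read_camera('top'); P=cloud(c); y2=np.array([-np.sin(YAW),np.cos(YAW)]); x2=np.array([np.cos(YAW),np.sin(YAW)])
    D=P[...,:2]-(np.array([.597,-.036])+.01*y2); X,Y,Z=D@x2,D@y2,P[...,2]
    s=(abs(X)<.06)&(Y>-.045)&(Y<.01)&(Z>.046)&(Z<.065); q=(abs(X)<.06)&(Y>-.056)&(Y<-.034)&(Z>.037)&(Z<.048)
    k=(abs(X)<.06)&(Y>-.13)&(Y<-.1)&(Z>.045)
    print("steel",s.sum(),round(1000*Y[s].mean(),2),"pad",q.sum(),round(1000*Y[q].mean(),2),"stop",round(1000*Y[k].mean(),2)); return c
E
python3 -c "
from h import *
arc(-.2); jaw(); jaw()"
```

```text
handle~ -0.227 rad 0.1225 Ftan(cw+) 0.22
t 14.07 pos [0.4635 0.0213 0.1195] psi 23.2 w 0.36 F [-0.   0.2 -0.7] q6 1.16
shift [-0.0033  0.0025  0.0024] turn [-0.017  0.005  0.007]
steel 200 -24.21 pad 112 -44.1 stop -109.49
steel 206 -24.29 pad 111 -43.75 stop -109.51
```

Call:
{"method": "jog_arm", "body": {
  "increments": [
    [-0.0167,0.002,0,0,0.11,0,0.36]
  ]
}}

```text
time: 14.3
tool_pos: [0.4576, 0.0371, 0.118]
tcp_rot: [-1.32, 0.978, -1.006]
wrist_force: [2.0, -2.2, 2.2]
width: 0.358
```

Call:
{"method": "jog_arm", "body": {
  "increments": [
    [-0.0125,0.001,0,0,0.1,0,0.36]
  ]
}}

```text
time: 14.42
tool_pos: [0.4542, 0.0494, 0.1174]
tcp_rot: [-1.278, 1.055, -1.084]
wrist_force: [0.7, -3.6, 1.7]
width: 0.356
```

```bash
python3 -c "
from h import *
arc(.2); jaw()"
```

```text
handle~ 0.015 rad 0.1229 Ftan(cw+) -3.66
t 14.43 pos [0.4542 0.0494 0.1174] psi 10.6 w 0.36 F [ 0.7 -3.6  1.7] q6 1.44
shift [-0.0221  0.0004  0.005 ] turn [-0.022  0.186  0.003]
steel 217 -23.88 pad 109 -43.81 stop -109.44
```

Call:
{"method": "jog_arm", "body": {
  "increments": [
    [-0.01,0,0.001,0,0.08,0,0.36]
  ]
}}

```text
time: 14.6
tool_pos: [0.4527, 0.0592, 0.1175]
tcp_rot: [-1.245, 1.115, -1.146]
wrist_force: [-1.2, -8.9, -1.3]
width: 0.359
```

```bash
python3 -c "
from h import *
arc(.2); jaw()"
```

```text
handle~ 0.096 rad 0.123 Ftan(cw+) -8.68
t 14.6 pos [0.4527 0.0592 0.1175] psi 5.9 w 0.36 F [-1.2 -8.9 -1.3] q6 1.55
shift [-0.0125  0.0005  0.0036] turn [-0.021  0.104  0.005]
steel 212 -24.37 pad 108 -43.69 stop -109.41
```

Call:
{"method": "jog_arm", "body": {
  "increments": [
    [-0.01,0,0.001,0,0.08,0,0.36]
  ]
}}

```text
time: 14.78
tool_pos: [0.452, 0.0689, 0.1174]
tcp_rot: [-1.209, 1.176, -1.208]
wrist_force: [-0.5, -8.6, 1.2]
width: 0.358
```

```bash
python3 -c "
from h import *
arc(.2); jaw()"
```

```text
handle~ 0.175 rad 0.1231 Ftan(cw+) -8.59
t 14.78 pos [0.452  0.0689 0.1174] psi 1.2 w 0.36 F [-0.5 -8.6  1.2] q6 1.66
shift [-0.0031  0.0005  0.0031] turn [-0.02   0.021  0.007]
steel 217 -25.69 pad 109 -44.11 stop -109.34
```

Call:
{"method": "jog_arm", "body": {
  "increments": [
    [-0.01,0,0.001,0,0.08,0,0.36]
  ]
}}

```text
time: 14.95
tool_pos: [0.452, 0.0782, 0.1174]
tcp_rot: [-1.172, 1.236, -1.27]
wrist_force: [-1.5, -9.5, 2.5]
width: 0.36
```

```bash
python3 -c "
from h import *
arc(.2); jaw(); jaw()"
```

```text
handle~ 0.25 rad 0.1231 Ftan(cw+) -9.57
t 14.95 pos [0.452  0.0782 0.1174] psi -3.5 w 0.36 F [-1.5 -9.5  2.5] q6 1.77
shift [0.006  0.0005 0.0033] turn [-0.019 -0.061  0.009]
steel 210 -26.1 pad 116 -43.87 stop -109.5
steel 210 -26.27 pad 108 -44.04 stop -109.37
```

Call:
{"method": "jog_arm", "body": {
  "increments": [
    [-0.008,0,0.001,0,0.06,0,0.36]
  ]
}}

```text
time: 15.18
tool_pos: [0.4525, 0.0852, 0.1173]
tcp_rot: [-1.147, 1.278, -1.312]
wrist_force: [-2.4, -9.7, 3.9]
width: 0.36
```

```bash
python3 -c "
from h import *
arc(.3); jaw(); jaw()"
```

```text
handle~ 0.307 rad 0.1232 Ftan(cw+) -9.94
t 15.18 pos [0.4525 0.0852 0.1173] psi -6.8 w 0.36 F [-2.4 -9.7  3.9] q6 1.84
shift [0.0009 0.0004 0.0032] turn [-0.017 -0.019  0.01 ]
steel 213 -27.03 pad 114 -44.06 stop -109.41
steel 210 -27.05 pad 116 -43.75 stop -109.39
```

The pad is compressed about 5 mm (24–29 N). I'll back off, open and lift straight up.

Call:
{"method": "jog_arm", "body": {
  "increments": [
    [0.004,0,0,0,0,0,0.55],
    [0,0,0,0,0,0,0.55],
    [0,-0.04,0,0,0,0,0.55],
    [0,-0.05,0,0,0,0,0.55],
    [0,-0.05,-0.04,0,0,0,0.55],
    [0,0,0,0,0,0,0.55],
    [0,0,0,0,0,0,0.55]
  ]
}}

```text
time: 16.15
tool_pos: [0.4103, 0.0896, 0.2593]
tcp_rot: [-1.146, 1.276, -1.304]
wrist_force: [-0.4, 0.2, 0.5]
width: 0.554
```

```bash
python3 -c "
from h import *
arc(.3); jaw(); c=prof(); print(find(c)); c=read_camera('scene'); print(find(c))
cv2.imwrite('pics/s6.png',cv2.resize(c['img'][120:330,110:390],None,fx=2.8,fy=2.8,interpolation=cv2.INTER_CUBIC))"
```

```text
handle~ 0.306 rad 0.1656 Ftan(cw+) 0.11
t 16.15 pos [0.4103 0.0896 0.2593] psi -6.5 w 0.55 F [-0.4  0.2  0.5] q6 1.85
shift [-0.0003  0.1431  0.0432] turn [-0.017 -0.013  0.005]
steel 221 -27.53 pad 115 -43.9 stop -109.45
[(-130, 12), (-126, 11), (-122, 0), (-118, 57), (-114, 58), (-110, 61), (-106, 58), (-102, 58), (-98, 48), (-94, 32), (-90, 32), (-86, 32), (-82, 32), (-78, 33), (-74, 33), (-70, 32), (-66, 32), (-62, 34), (-58, 32), (-54, 32), (-50, 32), (-46, 43), (-42, 43), (-38, 18), (-34, 52), (-30, 54), (-26, 54), (-22, 53), (-18, 19), (-14, 13), (-10, 13), (-6, 13), (-2, 13)]
{'tab': (13, array([0.6118, 0.0577, 0.1186]), array([0.6118, 0.0578, 0.1197]), np.float64(0.126), array([0.6118, 0.0574, 0.1201]))}
{'knob': (132, array([0.4623, 0.0801, 0.1211]), array([0.4581, 0.076 , 0.1158]), np.float64(0.14), array([0.4596, 0.0773, 0.135 ])), 'tab': (41, array([0.617 , 0.0601, 0.1096]), array([0.6171, 0.0587, 0.108 ]), np.float64(0.117), array([0.6171, 0.0597, 0.1123]))}
```

View pics/s6.png

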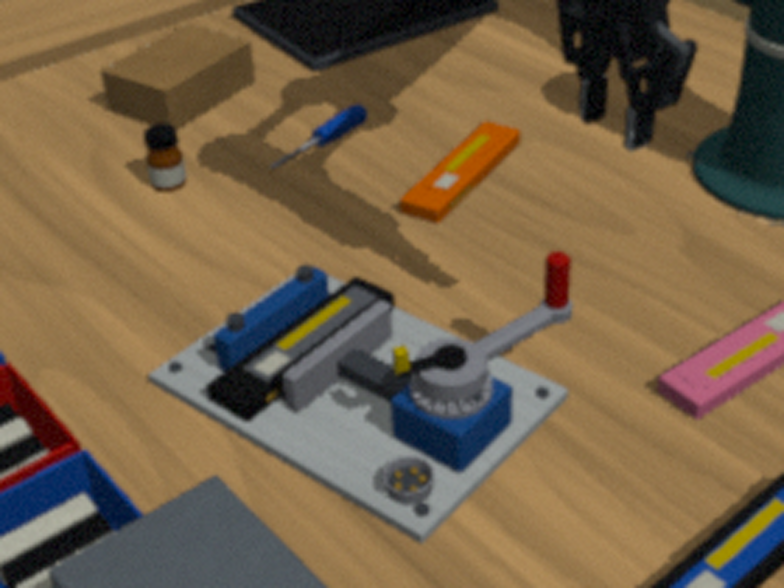

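The last picture shows the pack (300,345) square between jaw and stop, the tab (400,358) at tighten, the gripper well clear and the neighbours undisturbed. I'm handing in.

```bash
python3 -c "
from h import *
jaw(); print(bot.finish_job())"
```

```text
steel 222 -27.49 pad 112 -44.08 stop -109.45
the job is handed in; nothing more can be done
None
```

The battery pack is clamped against its stop with the selector at tighten, and I let go and handed the job in at about 16 s of the 72 s allowed. The hand-in gave no verdict.

I pushed the tab until the selector hit its stop, which turned the handle slightly. Then I straddled the knob loosely and made three clockwise strokes with two free strokes between them, finishing in small steps.

**Last checks:**
- **Squeeze:** the pad is compressed about 5 mm, which means roughly 24–29 N on the pack. This is estimated from depth images, not measured directly. The knob force of about 9.9 N, against about 6.8 N when free, agrees with it.
- **Jaw:** it had not backed off after release. It last read at -27.5 mm along the clamp, against -27.0 mm before.
- **Pack:** it lies flat, with its top about 32 mm above the bench, square against the stop.
- **Robot:** it is touching nothing, and wrist force is near zero. The dish, driver and jar look unmoved in the last view. The two spare packs were mostly out of frame, and the arm never went near them.

**Disagreement:** the two cameras gave different selector angles after the flip, 0.24 rad from the scene camera and 0.37 rad from the top camera, either side of the 0.25 limit. I took it as being at its 0.35 stop, because the handle turned with it and the ratchet closed the jaw.

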